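Slide the sample cap along the rail into the nest corner

ROBOT

A 6-joint arm with a two-finger parallel gripper is mounted at the origin on a cart in front of the work surface, level with it; the furniture and walls round the work are solid. World frame = base frame: x ahead of the robot, y to its left, z up, the work surface at z = 0. Lengths are in m, angles in rad, forces in N, time in s.
With the tool pointing down it reaches from about 0.35 to 0.775 m from the base axis. Payload 5.5 kg.
Tool frame: the origin (TCP) lies midway between the tips of the shut fingers; the grasp point (between the pads) lies 19 mm behind it; z points along the fingers, y is the line along which they close (so a half turn about z gives the same grasp; the last joint's range is limited). The gripper opens to 85 mm and grips with 20 to 120 N. Pads are 22 mm wide; open, the fingers measure 114 mm over their backs; the gripper's body (76 mm by 85 mm) begins 54 mm behind the grasp point. The pads swing forward as they close: fully open they stand 13 mm farther back than shut.
Start: joints at [1, 0.313, 0.046, 1.304, 0, 1.431], TCP at [0.24, 0.522, 0.206] pointing down, gripper open.
Joint ranges: [-2.76, 2.76], [-0.86, 1.69], [-1.03, 1.26], [-2.2, 2.34], [-1.47, 1.5], [-3.14, 3.14]. Speed limits (rad/s): [2.57, 2.57, 3.14, 3.14, 3.14, 3.14].

INTERFACE

Orientations are given as a unit quaternion [w, x, y, z].
In Python, from workcell import telemetry, imaging, env gives the robot as it stands. The module is installed in compiled form; this text tells all that it offers.
- The arm moves only by the tool step_arm, never from a script. Its argument "moves" is a list of rows, each a list of 3 entries, a list of its own where there are three numbers: the shift along the tool's x, y, z in mm, then the turn, a rotation vector about the tool's x, y, z in rad, then the finger opening in mm, from 0 to 85.4. A call has 1 to 8 rows; each row is the pose to reach, as a shift and turn from the pose commanded when the call began, along the tool's axes at that moment; what a row does not reach only later rows make up. A row lasts 1/12 s, in which the tool goes at most 41.7 mm and 7.16 degrees, less where a joint would pass 70% of its speed; a pose out of reach is approached as far as the arm can. A call with a gripper value outside its range is refused whole. The fingers move at their own pace and stop on an object; "grip_force" is the grip in N (left out, the last holds). Time passes only in rows, so rows that repeat a pose let the fingers close. It gives the time, the measured TCP pose, the force, the opening and the grip force at its end, in the units of the state.
- telemetry.get_state(): the state, without advancing time (a new reading comes with each control period).
- imaging.read_camera(name): name is "scene" or "top"; returns the picture (420x560x3 uint8, red, green, blue); there is no depth.
- imaging.camera_params(name): a dict with "camera_matrix" (3x3 intrinsics, pixels), "D" ([k1, k2, p1, p2, k3] as OpenCV has them; the pictures are not rectified), "pose" (4x4, takes a point from camera to world coordinates). Camera axes: x right, y up, looking along -z (the intrinsics and any distortion apply to the point x, -y, -z); pixel columns grow to the right and rows downward; lengths in m; the calibration is good to about 2 mm. A picture is of the moment at which its call begins. camera_params takes no time and is no camera call.
- env.hand_in(): hands the job in; it is judged then, once.
The state is a dict: "clock": time; "joint_pos": joint angles; "qvel": joint speeds; "tau": joint torques, N m; "tcp_pos": TCP position; "orientation": TCP orientation; "wrist_force": force on the tool from outside, world axes, zero at the start; "ft_torque": the same for the moment, N m; "finger_gap": finger opening in m; "grip_force": force on a finger pad.
Only numpy, scipy, OpenCV 4.12 (cv2) and the standard library are available. Lean on these libraries where they do the work, as an engineer would, in place of code of your own. Each camera call takes 0.05 s, during which the arm holds its last target. There are 200 camera calls.

TASK

Ready the black, middle-sized screw cap for a print test: with the fingertips push it across the raised stand against the long rail, on the side of the scribed cross line away from the pocket, then slide it along the rail, keeping it against the rail all the way, until it sits fully home in the corner pocket, against both rail and end stop. Only push or drag it flat on the plate; do not pick it up or tip it. Leave the grey cap, the white cap, the loupe, the mouse and the torch where they are, and finish clear of everything.

Things in the scene. Friction and masses are not known exactly. Their poses are not given: they have to be found in the camera images.
- nest: fixed stand: aluminium plate on four legs, 196 (its x) x 108 (its y) mm; flat top 120 mm above its origin, which lies on the bench under the plate's centre. Dark steel rail, end stop and lip on it, each 12 mm tall, form a pocket 43 mm wide, open towards -x and above; the -x end and the +y edge of the plate are open. +x points roughly away from the robot (yaw -0.35 to +0.05), rail on the right
- rail (a point): middle of the rail's guiding face at its foot: nest x = 0, y = -40, z = +120 mm. The rail is 12 mm wide and runs along the whole -y edge (nest x = -98 to +98 mm); the face looks to +y
- stop (a point): point on the end stop's face at its foot: nest x = +85, y = -20, z = +120 mm. The stop is 13 mm thick, from nest y = -40 to +14 mm; its face looks to -x. The lip stands from it parallel to the rail: nest x = +62 to +85 mm, y = +3 to +11 mm
- line (a point): middle of the thin dark line scribed across the plate: nest x = +20, y = +6, z = +120 mm; it runs along nest y. The near side is towards -x, the pocket side towards +x; the cap counts by its centre
- pocket (a point): point on the plate's top where the centre of the black cap's underside lies when the cap is fully home: nest x = +65.5, y = -20.5, z = +120 mm
- cap_mid: the cap to be moved: black ribbed screw cap, middle-sized, lying flat, 39 mm diameter, 16 mm tall, about 25 g; origin at the centre of its underside, z up. It starts on the plate, 35 to 55 mm from touching the rail, with its centre between nest x = -70 and +2 mm; it may have swapped places with the grey cap. Friction is about 0.6: pushed along the rail from straight behind or up to about 10 degrees towards the rail it slides well, at 30 degrees or more it wedges
- cap_small: bystander: grey ribbed screw cap, 29 mm diameter, 15 mm tall, flat on the plate near the black cap (centres about 40 to 65 mm apart); origin at the centre of its underside
- loupe: bystander: small pale folding loupe, 24 x 29 x 12 mm, lying on the plate beyond the lip, about nest x = +70, y = +34 mm; origin at the centre of its underside
- cap_large: bystander: white screw cap, 49 mm diameter, 19 mm tall, on the bench to the left of the plate; origin at the centre of its underside
- mouse: bystander: black computer mouse, 114 x 62 x 37 mm, on the bench left of the white cap, beside the print head. That rig is a fixed obstacle: a beam 0.12 m high just left of the plate's far half, and a head and hose left of the mouse that arch up to 0.55 m above the bench (x 0.37 to 0.7, y 0 to 0.3 m): move the arm over or round it. Origin at the centre of its underside
- torch: bystander: small black metal torch lying on the bench behind the plate, 31 x 97 x 31 mm; origin at the centre of its underside

How it is judged:
By the outcome, as a careful person would: the job done as asked, in the order asked, and still so for the second after the job is handed in, with the robot touching nothing.
It also fails if it takes over 53 s, if anything falls off the work surface, if the arm or the gripper's body presses on something with over 40 N, if the wrist force passes 120 N, or if a joint passes its speed limit or range.

## Working session

There is one attempt and no reset: what is moved stays moved. The work goes in short steps, Python scripts to look and compute and a tool call to move; the robot and the scene stay as the last step left them, time stands still between calls to the robot, and variables do not carry over. Pictures are saved under pics/ and viewed, at most 10 in all, crops included, and the job is handed in when it is done.

Besides the shell and the picture viewer there is one more tool, called after ">>>" in YAML: its name, and indented under it one key for each argument. step_arm: Moves the arm, as the interface text tells. Its arguments: {"type":"object","properties":{"moves":{"type":"array"},"grip_force":{"type":"number"}},"required":["moves"]}

```bash
mkdir -p pics
python3 - <<'E'
from workcell import telemetry, imaging
import cv2
for n in("scene","top"):
    im=imaging.read_camera(n); cv2.imwrite(f"pics/{n}0.png",im[:,:,::-1])
    p=imaging.camera_params(n); print(p)
print(telemetry.get_state())
E
```

```text
{'camera_matrix': array([[512.51986701,   0.        , 270.73729133],
       [  0.        , 512.51986701, 205.15115455],
       [  0.        ,   0.        ,   1.        ]]), 'D': array([-0.15028424,  0.        ,  0.        ,  0.        ,  0.        ]), 'pose': array([[-0.4529151 ,  0.67107055, -0.58696868,  0.00587181],
       [-0.89150563, -0.33405687,  0.30597992,  0.03377352],
       [ 0.00925319,  0.66186881,  0.74956258,  0.73507165],
       [ 0.        ,  0.        ,  0.        ,  1.        ]])}
{'camera_matrix': array([[455.110414  ,   0.        , 288.57694714],
       [  0.        , 455.110414  , 206.70790414],
       [  0.        ,   0.        ,   1.        ]]), 'D': array([0.02848866, 0.        , 0.        , 0.        , 0.        ]), 'pose': array([[-0.003811  ,  0.99784428, -0.06551537,  0.44616434],
       [-0.99990714, -0.0029453 ,  0.01330521, -0.2348512 ],
       [ 0.01308357,  0.06555999,  0.99776285,  0.95592632],
       [ 0.        ,  0.        ,  0.        ,  1.        ]])}
{'clock': 0.1, 'joint_pos': array([ 1.00036323e+00,  3.13933334e-01,  4.50945944e-02,  1.30362373e+00,
       -2.24423358e-06,  1.43121169e+00]), 'qvel': array([-1.20525043e-03, -1.24528223e-03,  1.80030855e-03, -2.86878412e-04,
       -3.92174687e-05,  1.88354922e-04]), 'tau': array([ 2.37917528e-03, -4.81724596e+01,  2.99244618e+01,  1.27082635e-02,
       -1.71669194e-04,  2.07454133e-05]), 'tcp_pos': array([0.23986939, 0.52202079, 0.20519434]), 'orientation': array([-2.88521422e-04,  2.13761798e-01,  9.76885459e-01, -7.81511393e-04]), 'wrist_force': array([-0.36169656, -0.23197913,  0.39632385]), 'ft_torque': array([2.80655984e-02, 4.71240199e-03, 2.64622293e-05]), 'grip_force': 0.0, 'finger_gap': 0.0852566062199602}
```

View pics/scene0.png

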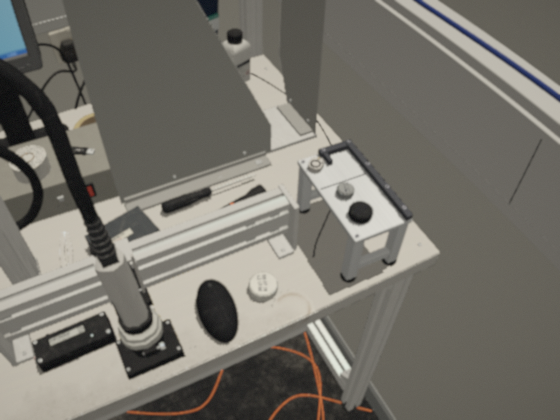

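View pics/top0.png

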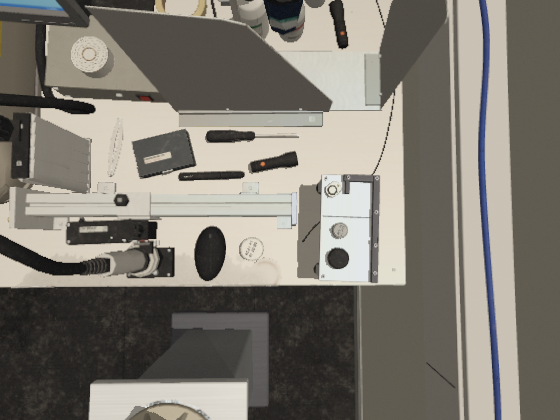

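The scene view shows the nest at upper right, with the black cap at (360,211), the grey cap at (345,190) and the loupe at (315,164). In the top view the black cap is at (338,258), grey at (340,230) and loupe at (332,189). The plate spans about (320-380, 175-281). I'll enlarge both.

Run:
```python
import cv2
a=cv2.imread("pics/top0.png")[165:295,300:400]; b=cv2.imread("pics/scene0.png")[135:235,290:420]
cv2.imwrite("pics/topc.png",cv2.resize(a,None,fx=4.5,fy=4.5,interpolation=cv2.INTER_CUBIC))
cv2.imwrite("pics/scenec.png",cv2.resize(b,None,fx=6,fy=6,interpolation=cv2.INTER_CUBIC))
```

```text
(no output)
```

View pics/topc.png

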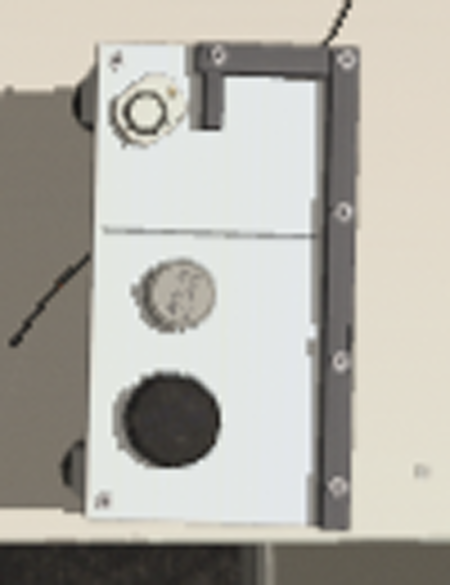

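View pics/scenec.png

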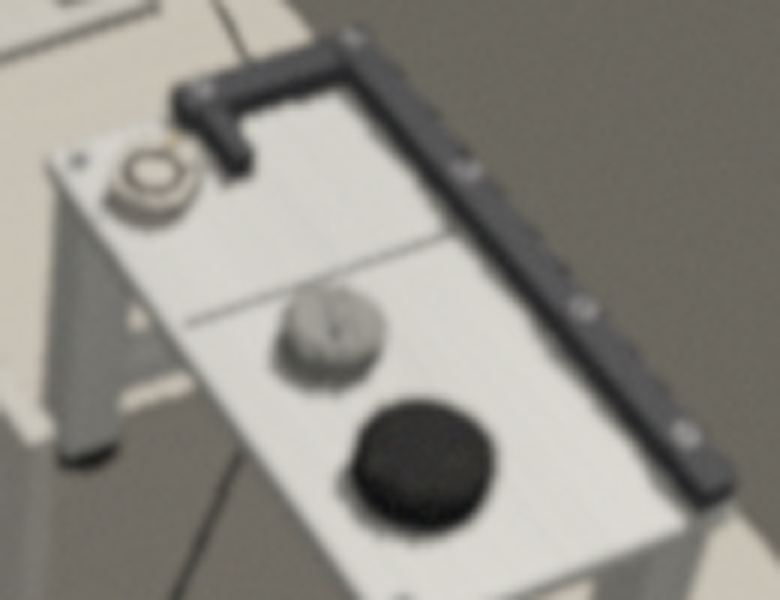

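```bash
cat > h.py <<'E'
import numpy as np, cv2
from scipy.optimize import least_squares
from workcell import imaging
P={n:imaging.camera_params(n) for n in("scene","top")}
def proj(n,X):
    p=P[n]; T=np.linalg.inv(p["pose"]); X=np.atleast_2d(X)
    c=(X@T[:3,:3].T+T[:3,3])*[1,-1,-1]
    return cv2.projectPoints(c,np.zeros(3),np.zeros(3),p["camera_matrix"],p["D"])[0][:,0]
def ray(n,uv,z):
    p=P[n]; q=cv2.undistortPoints(np.array([[uv]],float),p["camera_matrix"],p["D"])[0,0]
    d=p["pose"][:3,:3]@[q[0],-q[1],-1]; o=p["pose"][:3,3]
    return o+d*(z-o[2])/d[2]
def n2w(s,X):
    X=np.atleast_2d(X)/1000.; c,si=np.cos(s[2]),np.sin(s[2])
    return np.c_[s[0]+c*X[:,0]-si*X[:,1],s[1]+si*X[:,0]+c*X[:,1],X[:,2]]
def w2n(s,p):
    c,si=np.cos(s[2]),np.sin(s[2]); d=np.array(p[:2])-s[:2]
    return 1000*np.array([c*d[0]+si*d[1],-si*d[0]+c*d[1]])
E
python3 - <<'E'
from h import *
t=lambda u,v:(u/4.5+300-.4,v/4.5+165-.4)
s=lambda u,v:(u/6+290-.4,v/6+135-.4)
top=[(t(357,45),(98,-52,132)),(t(350,528),(-98,-52,132)),(t(97,43),(98,54,120)),(t(84,518),(-98,54,120)),(t(104,230),(20,52,120)),(t(316,236),(20,-40,120)),(t(222,75),(85,3,132))]
sc=[(s(188,326),(20,52,120)),(s(450,236),(20,-40,120)),(s(48,155),(98,54,120)),(s(735,485),(-98,-52,132)),(s(352,30),(98,-52,132))]
def f(n,L): return lambda q:(proj(n,n2w(q,[b for _,b in L]))-np.array([a for a,_ in L])).ravel()
ft,fs=f("top",top),f("scene",sc)
for F in(ft,fs,lambda q:np.r_[ft(q),fs(q)]):
    r=least_squares(F,[.5,-.35,-.05]); print(r.x.round(4),r.fun.round(1))
q=r.x; np.save("q.npy",q)
for nm,z,a,b in(("black",.136,(173,419),(425,455)),("grey",.135,(179,294),(335,327)),("loupe",.132,(148,112),(155,175))):
    A=ray("top",t(*a),z);B=ray("scene",s(*b),z); print(nm,A.round(4),B.round(4),w2n(q,A).round(1),w2n(q,B).round(1))
E
```

```text
[ 0.4627 -0.3567 -0.0324] [ 0.5 -0.2  0.4  0.8 -0.3 -0.6  0.   0.6 -1.8 -0.   1.   0.1  0.2 -0.7]
[ 0.4603 -0.3545 -0.0378] [-2.3  0.9  1.4 -0.2 -1.2 -0.1  0.9 -0.5  1.3 -0.7]
[ 0.462  -0.3561 -0.0346] [ 0.2  0.2 -0.1  1.2 -0.6 -0.3 -0.5  1.  -2.2  0.3  0.7  0.5 -0.  -0.3
 -1.9  0.1  1.5 -1.1 -1.  -0.8  1.2 -1.6  1.3 -1.5]
black [ 0.4081 -0.3342  0.136 ] [ 0.403  -0.3307  0.136 ] [-54.6  20. ] [-59.8  23.3]
grey [ 0.4578 -0.3373  0.135 ] [ 0.4528 -0.3348  0.135 ] [-4.8 18.6] [-9.8 20.9]
loupe [ 0.5314 -0.3259  0.132 ] [ 0.5278 -0.3227  0.132 ] [68.4 32.5] [64.7 35.6]
```

The two cameras agree to within calibration: the black cap is at about nest (-55, 20), grey at (-5, 19). The black cap can therefore go straight to the rail from there. I'll raise the arm first so it passes over the hose.

>>> step_arm:
  moves:
    - [[0,0,-40],[0,0,0],22]
    - [[0,0,-80],[0,0,0],22]
    - [[0,0,-120],[0,0,0],22]
    - [[0,0,-160],[0,0,0],22]
    - [[0,0,-200],[0,0,0],22]
    - [[0,0,-240],[0,0,0],22]
    - [[0,0,-280],[0,0,0],22]
    - [[0,0,-320],[0,0,0],22]

```text
clock: 0.77
tcp_pos: [0.2396, 0.5206, 0.4991]
orientation: [0.001, 0.214, 0.977, 0.004]
wrist_force: [1.6, 0.6, 0.7]
finger_gap: 0.022
grip_force: 0.0
```

>>> step_arm:
  moves:
    - [[0,0,-40],[0,0,0],22]
    - [[0,0,-80],[0,0,0],22]
    - [[0,0,-120],[0,0,0],22]
    - [[0,0,-130],[0,0,0],22]
    - [[0,0,-130],[0,0,0],22]

```text
clock: 1.18
tcp_pos: [0.2101, 0.4581, 0.5569]
orientation: [0.002, 0.214, 0.977, 0.01]
wrist_force: [-0.3, -0.7, 0.4]
finger_gap: 0.0223
grip_force: 0.0
```

Run:
```python
from workcell import telemetry
s=telemetry.get_state();print(s["joint_pos"].round(3),s["tcp_pos"].round(4))
```

```text
[0.978 0.478 1.264 2.338 0.004 1.409] [0.2101 0.4581 0.5569]
```

>>> step_arm:
  moves:
    - [[0,0,0],[-0.12,-0.02,0],22]
    - [[0,0,0],[-0.23,-0.037,0],22]
    - [[0,0,0],[-0.35,-0.055,0],22]
    - [[0,0,0],[-0.46,-0.073,0],22]
    - [[0,0,0],[-0.58,-0.092,0],22]
    - [[0,0,0],[-0.69,-0.11,0],22]
    - [[0,0,0],[-0.69,-0.11,0],22]

```text
clock: 1.77
tcp_pos: [0.2104, 0.4586, 0.5555]
orientation: [0.124, 0.201, 0.917, 0.322]
wrist_force: [0.4, 0.3, 0.9]
finger_gap: 0.0218
grip_force: 0.0
```

```bash
cat > st.py <<'E'
from workcell import telemetry
s=telemetry.get_state();print(s["joint_pos"].round(3),s["tcp_pos"].round(4),s["orientation"].round(4),s["wrist_force"].round(1),s["clock"])
E
python3 st.py
```

```text
[ 0.977 -0.339 -0.002  1.203  0.007  1.411] [0.2104 0.4586 0.5555] [0.1241 0.2011 0.9166 0.3225] [0.4 0.3 0.9] 1.7667
```

```bash
cat > rel.py <<'E'
import numpy as np
from scipy.spatial.transform import Rotation as R
from workcell import telemetry
s=telemetry.get_state(); q=s["orientation"]; R0=R.from_quat([q[1],q[2],q[3],q[0]]); p0=s["tcp_pos"]
def rel(p,Rt):
    return (1000*R0.inv().apply(np.array(p)-p0)).round(0),(R0.inv()*Rt).as_rotvec().round(3)
def down(deg):  # tool z down, tool x at heading deg
    a=np.radians(deg); x=[np.cos(a),np.sin(a),0]; y=[np.sin(a),-np.cos(a),0]
    return R.from_matrix(np.c_[x,y,[0,0,-1]])
E
python3 - <<'E'
from rel import *
print(rel(p0+[0,0,.15],R0))
for d in (17,34):
    Z=R.from_euler('z',-d,degrees=True); print(rel(Z.apply(p0),Z*R0))
E
```

```text
(array([ -15.,   96., -114.]), array([0., 0., 0.]))
(array([-148.,  -22.,    0.]), array([ 0.029, -0.19 ,  0.226]))
(array([-284.,  -76.,  -27.]), array([ 0.058, -0.38 ,  0.452]))
```

>>> step_arm:
  moves:
    - [[-4,24,-29],[0,0,0],22]
    - [[-8,48,-57],[0,0,0],22]
    - [[-12,72,-86],[0,0,0],22]
    - [[-15,96,-114],[0,0,0],22]
    - [[-15,96,-114],[0,0,0],22]

```text
clock: 2.18
tcp_pos: [0.2114, 0.4593, 0.7148]
orientation: [0.126, 0.201, 0.915, 0.326]
wrist_force: [-0.7, -0.7, 1.3]
finger_gap: 0.0223
grip_force: 0.0
```

>>> step_arm:
  moves:
    - [[-37,-4,1],[0.007,-0.048,0.057],22]
    - [[-75,-9,1],[0.015,-0.096,0.114],22]
    - [[-112,-15,0],[0.022,-0.144,0.17],22]
    - [[-148,-22,0],[0.029,-0.19,0.226],22]
    - [[-183,-33,-5],[0.036,-0.238,0.283],22]
    - [[-217,-46,-11],[0.044,-0.285,0.34],22]
    - [[-251,-60,-19],[0.051,-0.333,0.396],22]
    - [[-284,-76,-27],[0.058,-0.38,0.452],22]

```text
clock: 2.85
tcp_pos: [0.4333, 0.2623, 0.7042]
orientation: [0.213, 0.462, 0.818, 0.268]
wrist_force: [1.6, 1.0, 0.5]
finger_gap: 0.0222
grip_force: 0.0
```

```bash
python3 st.py
```

```text
[ 3.850e-01 -1.320e-01  5.960e-01  1.600e+00  1.000e-03  1.413e+00] [0.4333 0.2623 0.7042] [0.2125 0.4618 0.8183 0.2682] [1.6 1.  0.5] 2.85
```

>>> step_arm:
  moves:
    - [[-37,-4,1],[0.007,-0.048,0.057],22]
    - [[-75,-9,1],[0.015,-0.096,0.114],22]
    - [[-112,-15,0],[0.022,-0.144,0.17],22]
    - [[-148,-22,0],[0.029,-0.19,0.226],22]
    - [[-183,-33,-5],[0.036,-0.238,0.283],22]
    - [[-217,-46,-11],[0.044,-0.285,0.34],22]
    - [[-251,-60,-19],[0.051,-0.333,0.396],22]
    - [[-284,-76,-27],[0.058,-0.38,0.452],22]

```text
clock: 3.52
tcp_pos: [0.5056, -0.0239, 0.7051]
orientation: [0.283, 0.68, 0.647, 0.194]
wrist_force: [0.5, 0.2, -0.4]
finger_gap: 0.0225
grip_force: 0.0
```

>>> step_arm:
  moves:
    - [[-37,-4,1],[0.007,-0.048,0.057],22]
    - [[-75,-9,1],[0.015,-0.096,0.114],22]
    - [[-112,-15,0],[0.022,-0.144,0.17],22]
    - [[-148,-22,0],[0.029,-0.19,0.226],22]
    - [[-183,-33,-5],[0.036,-0.238,0.283],22]
    - [[-217,-46,-11],[0.044,-0.285,0.34],22]
    - [[-251,-60,-19],[0.051,-0.333,0.396],22]
    - [[-284,-76,-27],[0.058,-0.38,0.452],22]

```text
clock: 4.18
tcp_pos: [0.4055, -0.3016, 0.7064]
orientation: [0.329, 0.839, 0.42, 0.103]
wrist_force: [-0.6, 0.3, -0.1]
finger_gap: 0.0217
grip_force: 0.0
```

```bash
python3 st.py
python3 - <<'E'
from rel import *
# straight above start of the -y push; tool x along nest +y
print(rel([.4095,-.27,.30],down(88.1)), rel([.4095,-.27,.5],down(88.1)))
E
```

```text
[-0.795 -0.136  0.594  1.596 -0.005  1.417] [ 0.4055 -0.3016  0.7064] [0.3293 0.8393 0.4201 0.1032] [-0.6  0.3 -0.1] 4.1833
(array([  69., -271.,  297.]), array([ 0.639,  0.321, -0.584])) (array([  48., -143.,  144.]), array([ 0.639,  0.321, -0.584]))
```

>>> step_arm:
  moves:
    - [[6,-18,18],[0.08,0.04,-0.073],22]
    - [[12,-36,36],[0.16,0.08,-0.146],22]
    - [[18,-54,54],[0.24,0.12,-0.219],22]
    - [[24,-72,72],[0.32,0.16,-0.292],22]
    - [[30,-90,90],[0.4,0.2,-0.365],22]
    - [[36,-108,108],[0.48,0.24,-0.438],22]
    - [[42,-126,126],[0.56,0.28,-0.511],22]
    - [[48,-143,144],[0.639,0.321,-0.584],22]

```text
clock: 4.85
tcp_pos: [0.41, -0.2689, 0.4998]
orientation: [-0.001, 0.716, 0.698, -0.001]
wrist_force: [0.6, 0.2, -0.7]
finger_gap: 0.0223
grip_force: 0.0
```

>>> step_arm:
  moves:
    - [[0,0,0],[0,0,0],22]
    - [[0,0,0],[0,0,0],22]

```text
clock: 5.02
tcp_pos: [0.4113, -0.2694, 0.4984]
orientation: [-0.002, 0.718, 0.696, 0.0]
wrist_force: [0.1, 0.3, 0.7]
finger_gap: 0.022
grip_force: 0.0
```

```bash
python3 st.py
python3 - <<'E'
from rel import *
print(rel([.4097,-.28,.25],down(88.1)))
E
```

```text
[-0.744  0.285  0.751  2.04   0.     0.858] [ 0.4113 -0.2694  0.4984] [-1.700e-03  7.179e-01  6.962e-01  1.000e-04] [0.1 0.3 0.7] 5.0167
(array([-11.,  -1., 248.]), array([-0.002, -0.003,  0.002]))
```

>>> step_arm:
  moves:
    - [[-4,0,40],[0,0,0],22]
    - [[-6,0,80],[0,0,0],22]
    - [[-8,0,120],[0,0,0],22]
    - [[-10,0,160],[0,0,0],22]
    - [[-11,0,200],[0,0,0],22]
    - [[-11,0,240],[0,0,0],22]
    - [[-11,-1,280],[0,0,0],22]
    - [[-11,-1,318],[0,0,0],22]

```text
clock: 5.68
tcp_pos: [0.4098, -0.281, 0.1846]
orientation: [0.005, 0.718, 0.696, 0.0]
wrist_force: [0.5, -1.6, -0.2]
finger_gap: 0.0222
grip_force: 0.0
```

>>> step_arm:
  moves:
    - [[0,0,30],[0,0,0],22]
    - [[0,0,30],[0,0,0],22]
    - [[0,0,30],[0,0,0],22]

```text
clock: 5.93
tcp_pos: [0.4092, -0.2804, 0.1548]
orientation: [0.002, 0.718, 0.696, 0.0]
wrist_force: [0.2, -0.8, 0.7]
finger_gap: 0.0223
grip_force: 0.0
```

```bash
python3 st.py
python3 - <<'E'
from h import *
a=imaging.read_camera("top")[190:300,270:410];b=imaging.read_camera("scene")[130:250,260:420]
r=lambda i:cv2.resize(i[:,:,::-1],(640,int(640*i.shape[0]/i.shape[1])),interpolation=2)
a,b=r(a),r(b)
cv2.imwrite("pics/v1.png",cv2.resize(np.vstack([a,b])[:, :],None,fx=.6,fy=.6))
E
```

```text
[-0.763  0.18  -0.255  1.131  0.     0.839] [ 0.4092 -0.2804  0.1548] [1.900e-03 7.180e-01 6.961e-01 2.000e-04] [ 0.2 -0.8  0.7] 5.9333
```

View pics/v1.png

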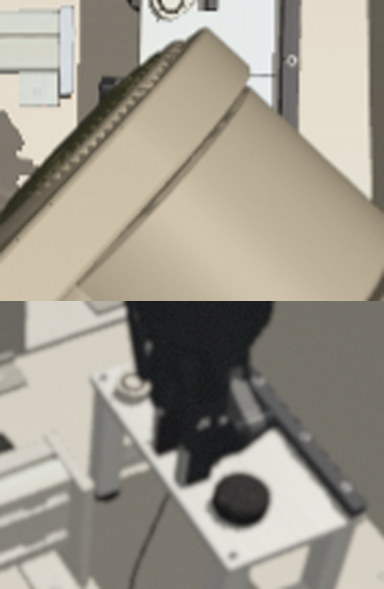

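The lower panel (scene view) shows both fingers above the plate's left edge at (165,440) and (190,480), beside the black cap at (242,500). The top view is blocked by the wrist. I'll lower the fingers and push.

>>> step_arm:
  moves:
    - [[0,0,10],[0,0,0],22]
    - [[0,0,20],[0,0,0],22]
    - [[0,0,28],[0,0,0],22]
    - [[0,0,31],[0,0,0],22]
    - [[0,0,31],[0,0,0],22]

```text
clock: 6.45
tcp_pos: [0.4088, -0.2798, 0.1206]
orientation: [-0.0, 0.718, 0.697, 0.0]
wrist_force: [-0.1, -0.4, -0.4]
finger_gap: 0.022
grip_force: 0.0
```

>>> step_arm:
  moves:
    - [[-5,0,0],[0,0,0],22]
    - [[-10,0,0],[0,0,0],22]
    - [[-14,0,0],[0,0,0],22]
    - [[-18,0,0],[0,0,0],22]
    - [[-22,0,0],[0,0,0],22]
    - [[-26,0,0],[0,0,0],22]
    - [[-30,0,0],[0,0,0],22]
    - [[-34,0,0],[0,0,0],22]

```text
clock: 7.12
tcp_pos: [0.4084, -0.3149, 0.1219]
orientation: [0.001, 0.718, 0.696, 0.0]
wrist_force: [-0.1, 0.4, 0.1]
finger_gap: 0.0219
grip_force: 0.0
```

>>> step_arm:
  moves:
    - [[-3,0,0],[0,0,0],22]
    - [[-6,0,0],[0,0,0],22]
    - [[-9,0,0],[0,0,0],22]
    - [[-12,0,0],[0,0,0],22]
    - [[-15,0,0],[0,0,0],22]
    - [[-18,0,0],[0,0,0],22]
    - [[-20,0,0],[0,0,0],22]
    - [[-20,0,0],[0,0,0],22]

```text
clock: 7.78
tcp_pos: [0.4079, -0.3349, 0.1219]
orientation: [0.001, 0.718, 0.696, 0.0]
wrist_force: [-0.1, 0.2, -0.3]
finger_gap: 0.0219
grip_force: 0.0
```

```bash
python3 st.py
python3 - <<'E'
from h import *
b=imaging.read_camera("scene")[135:235,290:420]
cv2.imwrite("pics/v2.png",cv2.resize(b[:,:,::-1],None,fx=5,fy=5,interpolation=2))
E
```

```text
[-0.84   0.262 -0.234  1.073  0.     0.761] [ 0.4079 -0.3349  0.1219] [0.0009 0.7176 0.6964 0.    ] [-0.1  0.2 -0.3] 7.7833
```

View pics/v2.png

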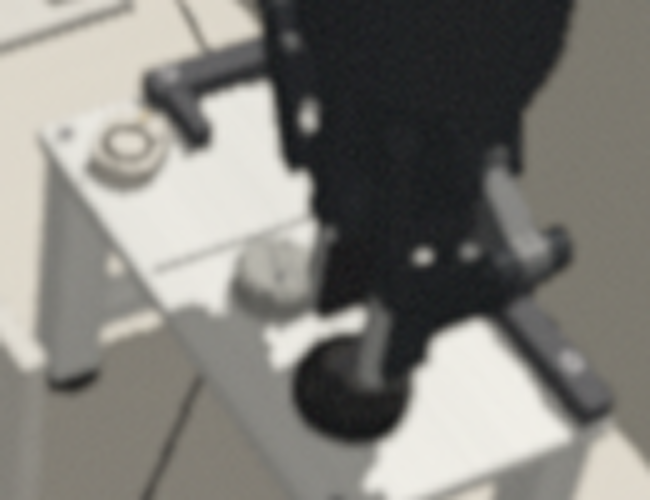

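Run:
```python
from h import *
# TCP centre, near finger (inner/outer tips), cap old pose base/top
for nm,p in dict(tcp=(.4079,-.3349,.122),near_out=(.383,-.335,.124),near_in=(.397,-.335,.124),near_in_z140=(.397,-.335,.14),far_out=(.433,-.335,.124),cap0=(.4081,-.3342,.136),capexp=(.408,-.362,.136),raw=(.408,-.28,.12)).items():
    print(nm,((proj("scene",p)[0]-[290,135])*5).round(0),((proj("top",p)[0]-[300,165])*4.5).round(0))
```

```text
tcp [348. 391.] [169. 416.]
near_out [393. 441.] [170. 478.]
near_in [369. 411.] [170. 443.]
near_in_z140 [376. 377.] [175. 446.]
far_out [307. 334.] [169. 354.]
cap0 [352. 362.] [171. 417.]
capexp [425. 333.] [241. 417.]
raw [200. 455.] [ 33. 416.]
```

The fingers passed over the cap. It is unmoved at (352,390) and the fingertip ends at (375,388), so partly open the tips sit well above the TCP. I'll lift, back off and look at the tips to measure this.

>>> step_arm:
  moves:
    - [[0,0,-10],[0,0,0],22]
    - [[0,0,-20],[0,0,0],22]
    - [[15,0,-20],[0,0,0],22]
    - [[30,0,-20],[0,0,0],22]
    - [[45,0,-20],[0,0,0],22]
    - [[60,0,-20],[0,0,0],22]
    - [[65,0,-20],[0,0,0],22]
    - [[65,0,-20],[0,0,0],22]

```text
clock: 8.5
tcp_pos: [0.4096, -0.2671, 0.1419]
orientation: [0.0, 0.717, 0.697, 0.0]
wrist_force: [-0.0, 0.3, -0.2]
finger_gap: 0.022
grip_force: 0.0
```

```bash
python3 st.py
python3 - <<'E'
from h import *
from rel import *
I=imaging.read_camera("scene"); b=I[140:240,280:400]
cv2.imwrite("pics/v3.png",cv2.resize(b[:,:,::-1],None,fx=6,fy=6,interpolation=2))
for dx in(-.011,-.0255,.011):
  for dy in (-.011,.011):
    for dz in(0,.015): print(dx,dy,dz,((proj("scene",p0+[dx,dy,dz])[0]-[280,140])*6).round(0))
E
```

```text
[-0.742  0.178 -0.292  1.101  0.     0.855] [ 0.4096 -0.2671  0.1419] [4.000e-04 7.166e-01 6.975e-01 1.000e-04] [-0.   0.3 -0.2] 8.5
-0.011 -0.011 0 [321. 490.]
-0.011 -0.011 0.015 [328. 451.]
-0.011 0.011 0 [246. 521.]
-0.011 0.011 0.015 [251. 482.]
-0.0255 -0.011 0 [352. 530.]
-0.0255 -0.011 0.015 [359. 492.]
-0.0255 0.011 0 [276. 562.]
-0.0255 0.011 0.015 [282. 523.]
0.011 -0.011 0 [276. 431.]
0.011 -0.011 0.015 [282. 392.]
0.011 0.011 0 [202. 460.]
0.011 0.011 0.015 [206. 421.]
```

View pics/v3.png

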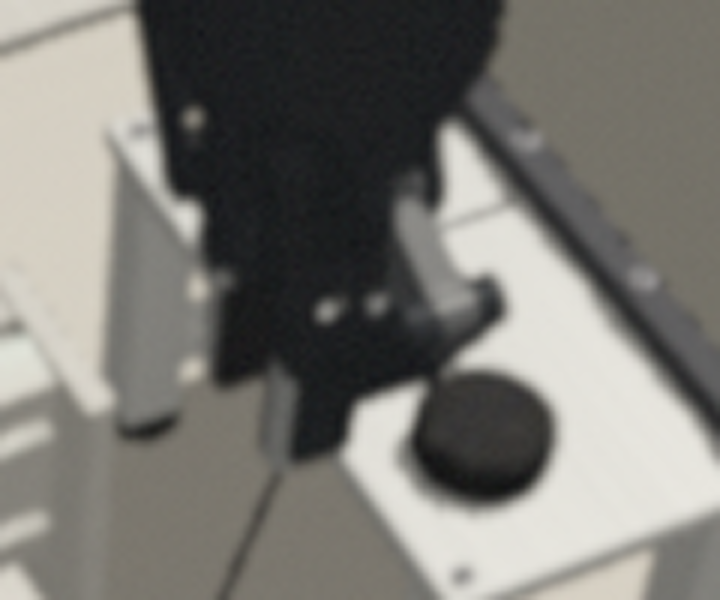

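The fingertip corners, at (287,466) near and (220,385) far, lie clearly above where the TCP projects. I'll shut the fingers and measure again.

>>> step_arm:
  moves:
    - [[0,0,0],[0,0,0],0]
    - [[0,0,0],[0,0,0],0]
    - [[0,0,0],[0,0,0],0]
    - [[0,0,0],[0,0,0],0]
    - [[0,0,0],[0,0,0],0]
    - [[0,0,0],[0,0,0],0]

```text
clock: 9.05
tcp_pos: [0.4097, -0.2697, 0.1418]
orientation: [0.001, 0.718, 0.696, 0.0]
wrist_force: [-0.6, -0.3, -0.0]
finger_gap: -0.0001
grip_force: 0.0
```

```bash
python3 st.py
python3 - <<'E'
from h import *
from rel import *
I=imaging.read_camera("scene"); b=I[140:240,280:400]
b=cv2.resize(b[:,:,::-1],None,fx=6,fy=6,interpolation=2).copy()
def dot(d,c):
    u=((proj("scene",p0+np.array(d))[0]-[280,140]+.4)*6).round(0).astype(int); cv2.circle(b,tuple(int(i) for i in u),3,c,-1)
for z in (0,.01,.02,.03): dot((0,0,z),(0,0,255)); dot((0,.011,z),(0,255,255)); dot((-.009,.011,z),(0,255,0)); dot((-.009,-.011,z),(255,128,0))
cv2.imwrite("pics/v4.png",np.clip(b.astype(float)*1.6,0,255).astype('uint8'))
E
```

```text
[-0.746  0.18  -0.289  1.1    0.     0.855] [ 0.4097 -0.2697  0.1418] [7.000e-04 7.177e-01 6.964e-01 0.000e+00] [-0.6 -0.3 -0. ] 9.05
```

View pics/v4.png

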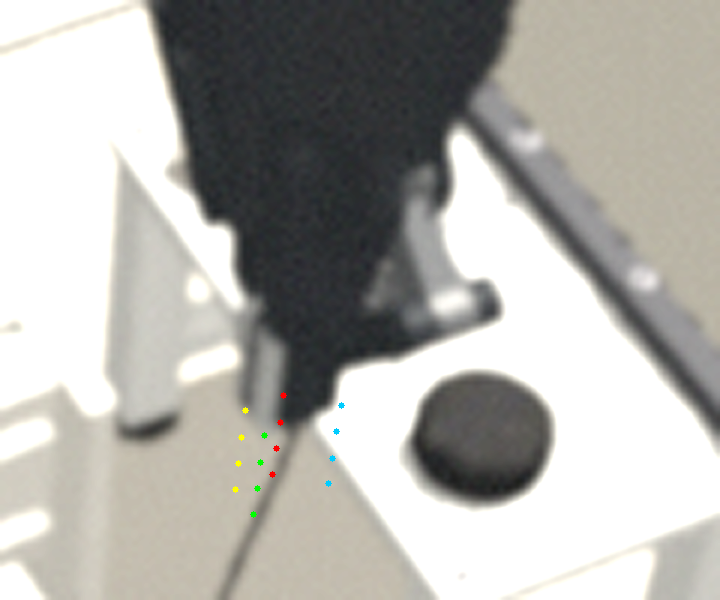

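>>> step_arm:
  moves:
    - [[0,0,-20],[0,0,0],0]
    - [[0,0,-40],[0,0,0],0]
    - [[-25,7,-45],[0,0,0],0]
    - [[-50,14,-45],[0,0,0],0]
    - [[-75,21,-45],[0,0,0],0]
    - [[-95,25,-45],[0,0,0],0]
    - [[-95,25,-45],[0,0,0],0]
    - [[-95,25,-35],[0,0,0],0]

```text
clock: 9.77
tcp_pos: [0.4326, -0.3669, 0.178]
orientation: [0.002, 0.718, 0.696, 0.0]
wrist_force: [0.2, 0.7, -0.3]
finger_gap: -0.0002
grip_force: 0.0
```

>>> step_arm:
  moves:
    - [[0,0,10],[0,0,0],0]
    - [[0,0,20],[0,0,0],0]
    - [[0,0,30],[0,0,0],0]
    - [[0,0,32],[0,0,0],0]
    - [[0,0,32],[0,0,0],0]

```text
clock: 10.18
tcp_pos: [0.4312, -0.3638, 0.1436]
orientation: [-0.001, 0.717, 0.697, 0.0]
wrist_force: [-1.4, 0.3, 0.3]
finger_gap: -0.0001
grip_force: 0.0
```

```bash
python3 st.py
python3 - <<'E'
from h import *
I=imaging.read_camera("scene"); b=I[120:230,280:420]
b=cv2.resize(b[:,:,::-1],None,fx=5,fy=5,interpolation=2)
cv2.imwrite("pics/v5.png",np.clip(b.astype(float)*1.5,0,255).astype('uint8'))
E
```

```text
[-0.843  0.318 -0.101  1.152  0.     0.757] [ 0.4312 -0.3638  0.1436] [-6.000e-04  7.173e-01  6.968e-01  1.000e-04] [-1.4  0.3  0.3] 10.1833
```

View pics/v5.png

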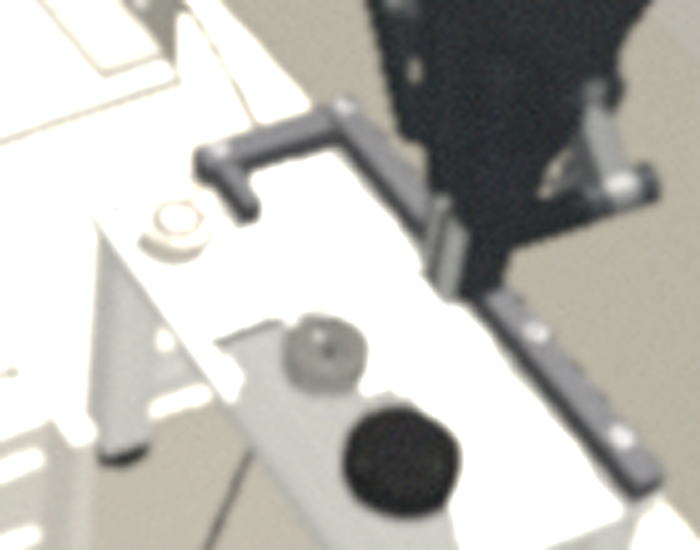

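Both caps are unmoved: black at (402,462), grey at (325,350). The shut tip shows at (460,298), over free plate beside the rail. I'll probe down gently.

>>> step_arm:
  moves:
    - [[0,0,3],[0,0,0],0]
    - [[0,0,6],[0,0,0],0]
    - [[0,0,9],[0,0,0],0]
    - [[0,0,12],[0,0,0],0]
    - [[0,0,15],[0,0,0],0]
    - [[0,0,17],[0,0,0],0]
    - [[0,0,19],[0,0,0],0]
    - [[0,0,19],[0,0,0],0]

```text
clock: 10.9
tcp_pos: [0.4318, -0.3649, 0.1255]
orientation: [0.0, 0.718, 0.697, 0.0]
wrist_force: [-0.2, 0.8, -0.7]
finger_gap: -0.0
grip_force: 0.0
```

```bash
python3 st.py
python3 - <<'E'
from h import *
I=imaging.read_camera("scene"); b=I[150:230,310:420]
b=cv2.resize(b[:,:,::-1],None,fx=5,fy=5,interpolation=2)
cv2.imwrite("pics/v6.png",b)
print((proj("scene",(.4315,-.3638,.1245))[0]-[310,150])*5)
E
```

```text
[-0.844  0.329 -0.131  1.109  0.     0.757] [ 0.4318 -0.3649  0.1255] [4.000e-04 7.175e-01 6.966e-01 1.000e-04] [-0.2  0.8 -0.7] 10.9
[283.29194341 231.73373638]
```

View pics/v6.png

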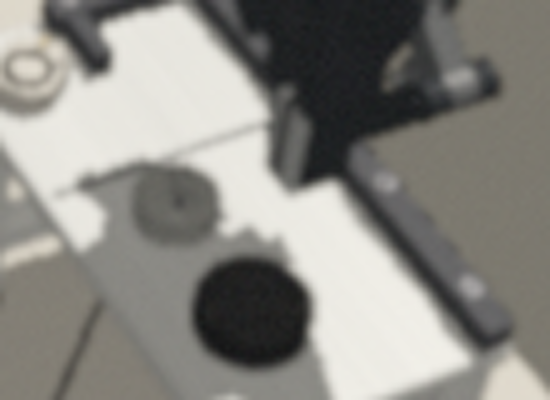

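The black cap at (250,310) and grey at (178,203) are untouched. The tip corner at (300-330,188) is still about 8 image pixels above where the TCP projects, with no contact felt. I've now used all ten views, so from here I'll work from forces and numeric image measurements.

>>> step_arm:
  moves:
    - [[0,0,1],[0,0,0],0]
    - [[0,0,2],[0,0,0],0]
    - [[0,0,3],[0,0,0],0]
    - [[0,0,4],[0,0,0],0]
    - [[0,0,4],[0,0,0],0]

```text
clock: 11.37
tcp_pos: [0.4319, -0.3651, 0.1218]
orientation: [0.001, 0.718, 0.697, 0.0]
wrist_force: [0.9, 0.1, -0.7]
finger_gap: -0.0001
grip_force: 0.0
```

>>> step_arm:
  moves:
    - [[0,0,1],[0,0,0],0]
    - [[0,0,2],[0,0,0],0]
    - [[0,0,2],[0,0,0],0]

```text
clock: 11.62
tcp_pos: [0.4319, -0.365, 0.1198]
orientation: [0.001, 0.717, 0.697, 0.0]
wrist_force: [-0.3, -0.9, -1.3]
finger_gap: 0.0002
grip_force: 0.0
```

>>> step_arm:
  moves:
    - [[0,0,1],[0,0,0],0]
    - [[0,0,2],[0,0,0],0]
    - [[0,0,3],[0,0,0],0]
    - [[0,0,3],[0,0,0],0]

```text
clock: 11.95
tcp_pos: [0.4319, -0.365, 0.1167]
orientation: [0.001, 0.717, 0.697, 0.0]
wrist_force: [0.8, 0.6, 0.5]
finger_gap: 0.0003
grip_force: 0.0
```

>>> step_arm:
  moves:
    - [[0,0,1],[0,0,0],0]
    - [[0,0,2],[0,0,0],0]
    - [[0,0,3],[0,0,0],0]
    - [[0,0,3],[0,0,0],0]

```text
clock: 12.28
tcp_pos: [0.4319, -0.365, 0.1137]
orientation: [0.001, 0.718, 0.697, 0.0]
wrist_force: [-0.4, -0.4, 0.7]
finger_gap: -0.0003
grip_force: 0.0
```

>>> step_arm:
  moves:
    - [[0,0,1],[0,0,0],0]
    - [[0,0,2],[0,0,0],0]
    - [[0,0,3],[0,0,0],0]
    - [[0,0,3],[0,0,0],0]

```text
clock: 12.62
tcp_pos: [0.4319, -0.365, 0.1107]
orientation: [0.001, 0.717, 0.697, 0.0]
wrist_force: [0.1, 0.3, -0.3]
finger_gap: -0.0003
grip_force: 0.0
```

>>> step_arm:
  moves:
    - [[0,0,1],[0,0,0],0]
    - [[0,0,2],[0,0,0],0]
    - [[0,0,3],[0,0,0],0]
    - [[0,0,3],[0,0,0],0]

```text
clock: 12.95
tcp_pos: [0.4319, -0.365, 0.1077]
orientation: [0.001, 0.717, 0.697, 0.0]
wrist_force: [-0.2, 0.0, 0.0]
finger_gap: -0.0001
grip_force: 0.0
```

>>> step_arm:
  moves:
    - [[0,0,1],[0,0,0],0]
    - [[0,0,2],[0,0,0],0]
    - [[0,0,2],[0,0,0],0]

```text
clock: 13.2
tcp_pos: [0.4319, -0.365, 0.1058]
orientation: [0.001, 0.717, 0.697, 0.0]
wrist_force: [-0.4, -0.4, 0.3]
finger_gap: -0.0002
grip_force: 0.0
```

>>> step_arm:
  moves:
    - [[0,0,1],[0,0,0],0]
    - [[0,0,2],[0,0,0],0]
    - [[0,0,2],[0,0,0],0]

```text
clock: 13.45
tcp_pos: [0.4319, -0.3651, 0.1038]
orientation: [0.001, 0.718, 0.697, 0.0]
wrist_force: [-0.3, 0.4, -0.6]
finger_gap: -0.0003
grip_force: 0.0
```

>>> step_arm:
  moves:
    - [[0,0,1],[0,0,0],0]
    - [[0,0,2],[0,0,0],0]
    - [[0,0,2],[0,0,0],0]

```text
clock: 13.7
tcp_pos: [0.4319, -0.3651, 0.1018]
orientation: [0.001, 0.718, 0.697, 0.0]
wrist_force: [0.6, -0.3, 0.1]
finger_gap: 0.0001
grip_force: 0.0
```

>>> step_arm:
  moves:
    - [[0,0,1],[0,0,0],0]
    - [[0,0,2],[0,0,0],0]
    - [[0,0,2],[0,0,0],0]

```text
clock: 13.95
tcp_pos: [0.4319, -0.3651, 0.0998]
orientation: [0.001, 0.718, 0.697, 0.0]
wrist_force: [-0.5, -0.3, 0.4]
finger_gap: -0.0005
grip_force: 0.0
```

>>> step_arm:
  moves:
    - [[0,0,1],[0,0,0],0]
    - [[0,0,2],[0,0,0],0]
    - [[0,0,2],[0,0,0],0]

```text
clock: 14.2
tcp_pos: [0.4319, -0.3651, 0.0978]
orientation: [0.001, 0.718, 0.697, 0.0]
wrist_force: [0.3, 0.3, -0.1]
finger_gap: 0.0004
grip_force: 0.0
```

Run:
```python
from h import *
g=cv2.cvtColor(imaging.read_camera("scene"),cv2.COLOR_RGB2GRAY)
cv2.imwrite("pics/g.png",g)
print("     "+"".join("%4d"%u for u in range(352,392,2)))
for v in range(170,226,2): print(v,"".join("%4d"%g[v,u] for u in range(352,392,2)))
print(proj("scene",[(.4319,-.3651,z) for z in(.098,.12,.14)]).round(1))
```

```text
352 354 356 358 360 362 364 366 368 370 372 374 376 378 380 382 384 386 388 390
170  231 231 220 203 177  49  32  35  30  34  32  32  30  31  33  31  30  31  41  56
172  230 231 231 232 208  63  30  31  33  33  34  29  33  29  30  30  30  51  79  60
174  230 231 229 224 183  51  29  29  31  31  31  33  33  30  32  27  62 104  81  54
176  226 214 202 197 176  61  30  33  32  33  32  32  34  32  35  39  92 111  66  58
178  200 207 221 229 220 130  40  36  30  31  33  32  33  33  30  34  67  83  70  57
180  229 232 232 232 228 158  86  56  33  30  32  33  32  31  32  31  49  64  56  53
182  231 231 233 232 223 137  87  51  31  31  32  30  30  34  30  34  35  29  31  38
184  211 230 232 233 215 117  69  67  40  31  33  30  31  33  29  32  28  33  29  33
186  135 203 226 232 205  99  73  94  76  37  32  32  29  31  32  32  27  28  30  39
188  100 127 183 217 194  93  76 103  91  37  28  33  33  31  30  28  32  49  64  83
190  100 118 136 189 206  96  80 104  80  33  34  32  45  94  89  64  43  83 101 103
192  101 120 138 196 197  89  88 105  68  32  33  32 110 206 179 116  61  61  93 102

[... 705 characters left out ...]
 34  33  32  32  35  99 178 228 235 235 237 236 236 237 237
212   36  31  33  32  30  29  30  33  33  34  73 150 215 234 235 236 237 237 237 238
214   25  31  31  32  31  34  28  32  34  33  84 134 188 231 235 236 236 238 237 237
216   27  27  32  33  34  33  33  33  30  33 104 134 166 222 235 236 235 236 238 237
218   30  26  25  31  33  28  33  30  25  63 123 137 149 215 235 235 236 235 238 238
220   69  35  28  26  27  26  25  27  42 102 135 138 138 190 234 235 235 236 235 238
222  126  99  65  47  34  37  49  72 107 132 138 138 138 174 230 237 236 235 235 236
224  136 136 128 117 111 109 117 131 136 138 138 139 138 155 219 236 237 235 235 236
[[364.8 206.7]
 [366.8 197.8]
 [368.6 189.4]]
```

>>> step_arm:
  moves:
    - [[0,0,1],[0,0,0],0]
    - [[0,0,2],[0,0,0],0]
    - [[0,0,2],[0,0,0],0]

```text
clock: 14.5
tcp_pos: [0.4319, -0.3651, 0.0958]
orientation: [0.001, 0.718, 0.697, 0.0]
wrist_force: [-0.7, -0.6, 0.5]
finger_gap: 0.0001
grip_force: 0.0
```

>>> step_arm:
  moves:
    - [[0,0,1],[0,0,0],0]
    - [[0,0,2],[0,0,0],0]
    - [[0,0,2],[0,0,0],0]

```text
clock: 14.75
tcp_pos: [0.4321, -0.3652, 0.0948]
orientation: [0.001, 0.717, 0.697, 0.0]
wrist_force: [-0.7, 1.5, 3.8]
finger_gap: 0.0001
grip_force: 2.5
```

Contact is at a reported TCP height of 95 mm, so the real tips sit 25 mm behind the reported TCP. I'll redo the push with that offset.

>>> step_arm:
  moves:
    - [[0,0,-20],[0,0,0],0]
    - [[0,0,-45],[0,0,0],0]
    - [[20,-7,-50],[0,0,0],22]
    - [[45,-15,-50],[0,0,0],22]
    - [[73,-25,-50],[0,0,0],22]
    - [[73,-25,-50],[0,0,0],22]
    - [[73,-25,-30],[0,0,0],22]
    - [[73,-25,-30],[0,0,0],22]

```text
clock: 15.42
tcp_pos: [0.4081, -0.2901, 0.1219]
orientation: [-0.001, 0.717, 0.697, -0.0]
wrist_force: [-1.0, 1.0, -0.7]
finger_gap: 0.022
grip_force: 0.0
```

>>> step_arm:
  moves:
    - [[0,0,10],[0,0,0],22]
    - [[0,0,20],[0,0,0],22]
    - [[0,0,24],[0,0,0],22]
    - [[0,0,24],[0,0,0],22]
    - [[0,0,24],[0,0,0],22]

```text
clock: 15.83
tcp_pos: [0.409, -0.2915, 0.0995]
orientation: [0.0, 0.718, 0.696, 0.0]
wrist_force: [0.5, -0.8, -0.5]
finger_gap: 0.0221
grip_force: 0.0
```

```bash
python3 st.py
```

```text
[-0.779  0.233 -0.331  1.006  0.     0.822] [ 0.409  -0.2915  0.0995] [3.000e-04 7.176e-01 6.964e-01 1.000e-04] [ 0.5 -0.8 -0.5] 15.8333
```

>>> step_arm:
  moves:
    - [[-5,0,0],[0,0,0],22]
    - [[-9,0,0],[0,0,0],22]
    - [[-12,0,0],[0,0,0],22]
    - [[-15,0,0],[0,0,0],22]
    - [[-18,0,0],[0,0,0],22]
    - [[-22,0,0],[0,0,0],22]
    - [[-26,0,0],[0,0,0],22]
    - [[-30,0,0],[0,0,0],22]

```text
clock: 16.5
tcp_pos: [0.4083, -0.3218, 0.1]
orientation: [0.001, 0.717, 0.697, 0.0]
wrist_force: [0.2, 1.1, 0.3]
finger_gap: 0.0219
grip_force: 0.2
```

>>> step_arm:
  moves:
    - [[-3,0,0],[0,0,0],22]
    - [[-6,0,0],[0,0,0],22]
    - [[-9,0,0],[0,0,0],22]
    - [[-12,0,0],[0,0,0],22]
    - [[-15,0,0],[0,0,0],22]
    - [[-17,0,0],[0,0,0],22]
    - [[-19,0,0],[0,0,0],22]
    - [[-19,0,0],[0,0,0],22]

```text
clock: 17.17
tcp_pos: [0.4077, -0.3409, 0.0999]
orientation: [0.001, 0.718, 0.696, -0.0]
wrist_force: [-0.2, -0.8, 1.4]
finger_gap: 0.0222
grip_force: 0.0
```

```bash
cat > pr.py <<'E'
from h import *
import sys
n,u0,u1,v0,v1,s=sys.argv[1],*map(int,sys.argv[2:])
g=cv2.cvtColor(imaging.read_camera(n),cv2.COLOR_RGB2GRAY)
print("    "+"".join("%4d"%u for u in range(u0,u1,s)))
for v in range(v0,v1,s): print(v,"".join("%4d"%g[v,u] for u in range(u0,u1,s)))
E
python3 st.py; python3 pr.py scene 330 405 180 232 3; python3 -c "
from h import *
q=[.4627,-.3567,-.0324]
for c in((-55.5,-13),(-55.5,-20.5)):
  a=np.radians(np.arange(0,360,45)); X=np.c_[c[0]+19.5*np.cos(a),c[1]+19.5*np.sin(a)]
  print(proj('scene',n2w(q,np.c_[X,np.full(8,120.)])).round(0).tolist()); print(proj('scene',n2w(q,np.c_[X,np.full(8,136.)])).round(0).tolist())
"
```

```text
[-0.847  0.285 -0.261  1.024  0.     0.753] [ 0.4077 -0.3409  0.0999] [ 0.0009  0.7176  0.6964 -0.    ] [-0.2 -0.8  1.4] 17.1667
     330 333 336 339 342 345 348 351 354 357 360 363 366 369 372 375 378 381 384 387 390 393 396 399 402
180  231 231 230 228 215 197 205 222  71  30  32  34  31  33  30  31  28  30  34  66 127  91 120 122 120
183  230 217 198 177 173 180 193 214  61  31  36  38  33  30  33  31  27  32  31  70 134 129 120 120 120
186  205 225 215 126 145 161 174 179  63  31  33  34  30  35  31  32  30  31  35  55 121 133 124 120 122
189  233 235 185 101 100  83 127 176 107  73  32  34  32  34  34  36  35  32  35  55  84 132 130 115 110
192  230 216 124  96 105 102  99 121  96  65  30  28  30  32  33  36  36  33  53  59  57 135 150 106  77
195  151 139 130  92  95  98  96 101  88  37  29  31  32  33  34  37  33  37  98  48  67  94 143 113  51
198  135 137 139 126 106 107 108 189 100  30  26  30  28  32  36  32  34  37  33  31  51  56  83  70  80
201  136 136 137 137 138 136 136 200 101  28  29  27  34  30  34  34  33  32  32  28  33  36  52  85 114
204  133 136 136 137 135 1
[... 839 characters left out ...]
126 136 135 136 137 138 138 137 205 234 237 237 236 233 219 184 147 129 133 136
231  126 127 126 126 127 121 129 136 138 136 138 138 136 151 167 221 228 201 164 162 127 123 123 136 134
[[370.0, 199.0], [365.0, 204.0], [367.0, 211.0], [374.0, 216.0], [384.0, 216.0], [389.0, 211.0], [387.0, 204.0], [379.0, 199.0]]
[[372.0, 193.0], [367.0, 198.0], [368.0, 205.0], [376.0, 210.0], [385.0, 209.0], [391.0, 204.0], [389.0, 197.0], [381.0, 192.0]]
[[374.0, 198.0], [369.0, 203.0], [371.0, 210.0], [378.0, 215.0], [387.0, 214.0], [393.0, 209.0], [391.0, 202.0], [383.0, 198.0]]
[[376.0, 191.0], [371.0, 196.0], [372.0, 203.0], [380.0, 208.0], [389.0, 208.0], [394.0, 203.0], [393.0, 196.0], [385.0, 191.0]]
```

The cap is moving with the fingers, with about 7 mm left to the rail.

>>> step_arm:
  moves:
    - [[-2,0,0],[0,0,0],22]
    - [[-4,0,0],[0,0,0],22]
    - [[-6,0,0],[0,0,0],22]
    - [[-6,0,0],[0,0,0],22]

```text
clock: 17.55
tcp_pos: [0.4076, -0.3469, 0.1]
orientation: [0.001, 0.718, 0.696, -0.0]
wrist_force: [-0.2, -0.3, 0.2]
finger_gap: 0.0221
grip_force: 0.0
```

>>> step_arm:
  moves:
    - [[-1,0,0],[0,0,0],22]
    - [[-2,0,0],[0,0,0],22]
    - [[-2,0,0],[0,0,0],22]

```text
clock: 17.8
tcp_pos: [0.4075, -0.3486, 0.1]
orientation: [0.001, 0.718, 0.697, 0.0]
wrist_force: [-0.4, -1.0, -0.4]
finger_gap: 0.0215
grip_force: 0.0
```

>>> step_arm:
  moves:
    - [[-1,0,0],[0,0,0],22]
    - [[-1,0,0],[0,0,0],22]

```text
clock: 17.97
tcp_pos: [0.4074, -0.3493, 0.0999]
orientation: [0.001, 0.717, 0.697, 0.0]
wrist_force: [-0.3, 0.1, 1.1]
finger_gap: 0.0217
grip_force: 0.3
```

>>> step_arm:
  moves:
    - [[-1,0,0],[0,0,0],22]
    - [[-1,0,0],[0,0,0],22]

```text
clock: 18.13
tcp_pos: [0.4073, -0.3495, 0.0998]
orientation: [0.0, 0.717, 0.697, 0.001]
wrist_force: [-0.2, 2.7, 1.9]
finger_gap: 0.022
grip_force: 1.6
```

>>> step_arm:
  moves:
    - [[-1,0,0],[0,0,0],22]
    - [[-1,0,0],[0,0,0],22]

```text
clock: 18.3
tcp_pos: [0.4073, -0.3498, 0.0998]
orientation: [-0.0, 0.717, 0.697, 0.001]
wrist_force: [0.1, 5.6, 3.2]
finger_gap: 0.0222
grip_force: 2.9
```

```bash
python3 st.py;python3 pr.py scene 357 408 186 225 3
```

```text
[-0.86   0.297 -0.245  1.03   0.002  0.739] [ 0.4073 -0.3498  0.0998] [-3.000e-04  7.173e-01  6.968e-01  1.100e-03] [0.1 5.6 3.2] 18.3
     357 360 363 366 369 372 375 378 381 384 387 390 393 396 399 402 405
186  227  79  37  35  31  33  32  33  30  34  36  35  56 105 131 119 120
189  229 104  77  30  26  30  35  36  33  33  35  51  56  70 133 138  85
192  213  87  28  26  31  31  33  34  38  30  42 109  59  61 124 153 120
195  211  78  30  27  31  32  31  31  32  35  39  47  33  67  69  99  80
198  210  62  30  26  30  30  30  32  32  33  32  31  34  38  45  62  83
201  188  46  28  31  45  47  32  33  32  32  32  32  30  30  51 106 121
204  130  57  74 121 125  92  34  32  31  33  32  28  31  46 100 112 117
207  137 132 175 196  96 102  34  32  31  30  40  38  96  67  73 138 158
210  137 137 212 228 104  89  31  33  34  29  28  72 219 150  52  80 109
213  137 136 149 156 103  67  34  35  41  46 119 219 237 224 118  50  91
216  137 138 137 130 109  73  78 171 198 208 235 236 238 237 180  96  52
219  138 138 137 138 137 134 175 233 236 236 235 238 237 238 236 179  89
222  138 136 138 138 137 138 161 232 237 235 235 236 239 238 236 221 141
```

The cap is firmly against the rail (5.6 N) at nest x of about -55. Next I'll retreat, lift, turn and go behind it.

>>> step_arm:
  moves:
    - [[4,0,0],[0,0,0],22]
    - [[12,0,0],[0,0,0],22]
    - [[25,0,0],[0,0,0],22]
    - [[30,0,-20],[0,0,0],22]
    - [[30,0,-50],[0,0,0],22]
    - [[30,0,-60],[0,0,0],0]
    - [[30,0,-60],[0,0,0],0]
    - [[30,0,-60],[0,0,0],0]

```text
clock: 19.02
tcp_pos: [0.4086, -0.3214, 0.1602]
orientation: [0.002, 0.717, 0.697, -0.0]
wrist_force: [-0.6, 0.2, 0.1]
finger_gap: -0.0003
grip_force: 0.0
```

```bash
python3 st.py
python3 - <<'E'
from rel import *
print(rel([.3671,-.3706,.16],down(130)), rel([.3671,-.3706,.16],down(172.1)))
E
```

```text
[-0.821  0.223 -0.189  1.156 -0.     0.779] [ 0.4086 -0.3214  0.1602] [ 0.0017  0.7174  0.6967 -0.    ] [-0.6  0.2  0.1] 19.0167
(array([-50., -40.,   0.]), array([ 0.001,  0.003, -0.727])) (array([-50., -40.,   0.]), array([ 0.   ,  0.004, -1.462]))
```

>>> step_arm:
  moves:
    - [[-6,-8,0],[0,0,-0.12],0]
    - [[-14,-18,0],[0,0,-0.24],0]
    - [[-24,-26,0],[0,0,-0.36],0]
    - [[-34,-33,0],[0,0,-0.48],0]
    - [[-44,-38,0],[0,0,-0.6],0]
    - [[-50,-40,0],[0,0,-0.72],0]
    - [[-50,-40,0],[0,0,-0.84],0]
    - [[-50,-40,0],[0,0,-0.96],0]

```text
clock: 19.68
tcp_pos: [0.3657, -0.3698, 0.1578]
orientation: [-0.001, 0.313, 0.95, 0.001]
wrist_force: [-0.6, -0.5, 0.5]
finger_gap: 0.0001
grip_force: 0.0
```

>>> step_arm:
  moves:
    - [[0,0,0],[0,0,-0.12],0]
    - [[0,0,0],[0,0,-0.24],0]
    - [[0,0,0],[0,0,-0.36],0]
    - [[0,0,0],[0,0,-0.48],0]
    - [[0,0,0],[0,0,-0.502],0]
    - [[0,0,0],[0,0,-0.502],0]

```text
clock: 20.18
tcp_pos: [0.3662, -0.3695, 0.1584]
orientation: [-0.0, 0.07, 0.998, 0.0]
wrist_force: [0.1, -0.6, 0.2]
finger_gap: 0.0003
grip_force: 0.0
```

```bash
python3 st.py
python3 - <<'E'
from rel import *
print(rel([.3671,-.3706,.10],down(172.1)))
print(R0.as_matrix()[:,0])
from h import *
g=imaging.read_camera("top"); cv2.imwrite("pics/t9.png",g)
E
python3 pr.py top 318 386 235 290 3
```

```text
[-0.944  0.228 -0.186  1.158  0.    -0.804] [ 0.3662 -0.3695  0.1584] [-2.000e-04  7.020e-02  9.975e-01  4.000e-04] [ 0.1 -0.6  0.2] 20.1833
(array([-1., -1., 58.]), array([ 0.001, -0.   , -0.003]))
[-9.90142618e-01  1.40062321e-01  3.77289546e-04]
     318 321 324 327 330 333 336 339 342 345 348 351 354 357 360 363 366 369 372 375 378 381 384
235  119 227 230 230 230 113 139 177 172 169 230 230 230 230 231 231 231 163  59 106 125 220 221
238  118 227 230 230 230 220 128 190 219 230 230 231 231 230 231 231 231 231  67 105 123 221 221
241  119 228 230 230 230 230 230 230 230 231 230 231 230 230 231 231 231 136  72 106 144 221 221
244  118 228 230 230 230 230 230 230 230 231 230 231 230 230 231 231 231 159  75 151 156 220 221
247  118 229 229 230 230 230 230 230 230 230 230 231 230 210 159 206 231 165  83 150 152 221 222
250  119 229 230 230 229 230 230 229 230 230 230 185  44  52  55  53  45 142  86 104 146 221 221
253  117 230 230 230 230 229 230 230 231 230 230  74  46  51  57  58  59  53  88 105 183 222 222
256  118 229 229 230 230 230 231 229 230 230 185  29  54  60  57  56  58  5
[... 388 characters left out ...]
6  40  21  23  23  43
271   89 134 135 135 135 137 137 175 230 231 229 231 231 230 231 231  47  22  24  31  35  38  57
274   91 135 122 136 136 136 138 136 226 230 229 231 231 231 213  23  24  26  35  40  59  84  86
277  102 127 114 137 135 136  24  28  28  38  37  53  26 169  31  21  25  35  42  72  90  76  76
280  116 117 120 120 123 125  29  29  25  54  31  23  23  23  22  22  34  44  70  87  74  74  62
283  118 119 120 119 115  88  54  54  50  49  33  25  22  23  23  32  40  71  89  75  75  94 103
286   47  39  40  37  39  43  61  52  52  53  53  45  21  20  24  35  50  88  76  74  95 102  86
289   39  48  38  37  41  30  32  28  34  54  53  47  23  27  25  41  71  83  77  87 103  77  79
```

>>> step_arm:
  moves:
    - [[-1,-1,15],[0,0,0],0]
    - [[-1,-1,30],[0,0,0],0]
    - [[-1,-1,45],[0,0,0],0]
    - [[-1,-1,55],[0,0,0],0]
    - [[-1,-1,58],[0,0,0],0]
    - [[-1,-1,58],[0,0,0],0]

```text
clock: 20.78
tcp_pos: [0.3672, -0.3707, 0.101]
orientation: [-0.0, 0.07, 0.998, 0.0]
wrist_force: [-0.5, 1.0, 0.8]
finger_gap: -0.0001
grip_force: 0.0
```

```bash
python3 st.py
python3 - <<'E'
from h import *
from rel import *
q=[.4627,-.3567,-.0324]
for c in((360.5,258.3),): print(w2n(q,ray("top",c,.136)))
print(w2n(q,p0))
print("pocket TCP:",rel(n2w(q,[(65.5-19.4-11,-17,0)])[0]+[0,0,.1],R0), "unit +x 10mm:",R0.inv().apply([10*np.cos(q[2]),10*np.sin(q[2]),0]))
E
```

```text
[-0.944  0.268 -0.28   1.023  0.    -0.805] [ 0.3672 -0.3707  0.101 ] [-0.000e+00  6.960e-02  9.976e-01  3.000e-04] [-0.5  1.   0.8] 20.7833
[-55.23158977 -19.57593463]
[-95.02887147 -17.07798707]
pocket TCP: (array([-129.,   14.,    1.]), array([0., 0., 0.])) unit +x 10mm: [-9.94289108e+00  1.06720023e+00 -7.55156251e-04]
```

>>> step_arm:
  moves:
    - [[-4,0,0],[0,0,0],0]
    - [[-8,1,0],[0,0,0],0]
    - [[-11,1,0],[0,0,0],0]
    - [[-14,1.5,0],[0,0,0],0]
    - [[-18,2,0],[0,0,0],0]
    - [[-22,2.4,0],[0,0,0],0]
    - [[-26,2.8,0],[0,0,0],0]
    - [[-29,3.1,0],[0,0,0],0]

```text
clock: 21.45
tcp_pos: [0.3974, -0.3723, 0.102]
orientation: [0.001, 0.069, 0.998, -0.001]
wrist_force: [0.5, 0.1, 0.6]
finger_gap: 0.0002
grip_force: 0.1
```

```bash
python3 st.py
cat > w.py <<'E'
from h import *
from rel import *
q=[.4627,-.3567,-.0324]
print("tcp nest",w2n(q,p0).round(1))
g=cv2.cvtColor(imaging.read_camera("top"),cv2.COLOR_RGB2GRAY)
# front (+x) edge of cap scanned along nest y=-18, top z=136
for y in (-12,-18,-24):
    xs=np.arange(-60,84,2.); uv=proj("top",n2w(q,np.c_[xs,np.full(len(xs),float(y)),np.full(len(xs),120.)])).round().astype(int)
    print(y,[f"{int(x)}:{g[v,u]}" for x,(u,v) in zip(xs,uv)])
E
python3 w.py
```

```text
[-0.9    0.307 -0.224  1.038  0.    -0.762] [ 0.3974 -0.3723  0.102 ] [ 7.000e-04  6.910e-02  9.976e-01 -5.000e-04] [0.5 0.1 0.6] 21.45
tcp nest [-64.8 -17.7]
-12 ['-60:27', '-58:23', '-56:20', '-54:21', '-52:21', '-50:21', '-48:20', '-46:21', '-44:34', '-42:54', '-40:54', '-38:57', '-36:57', '-34:56', '-32:53', '-30:51', '-28:51', '-26:52', '-24:49', '-22:41', '-20:59', '-18:152', '-16:223', '-14:232', '-12:232', '-10:232', '-8:232', '-6:232', '-4:232', '-2:232', '0:232', '2:232', '4:232', '6:232', '8:232', '10:232', '12:232', '14:232', '16:232', '18:223', '20:180', '22:212', '24:232', '26:232', '28:232', '30:232', '32:232', '34:232', '36:232', '38:232', '40:232', '42:232', '44:232', '46:232', '48:232', '50:232', '52:232', '54:232', '56:232', '58:232', '60:232', '62:232', '64:232', '66:232', '68:232', '70:232', '72:232', '74:232', '76:232', '78:232', '80:232', '82:232']
-18 ['-60:40', '-58:39', '-56:35', '-54:37', '-52:34', '-50:28', '-48:24', '-46:24', '-44:23', '-42:20', '-40:36', '-38:52', '-36:56', '-34:58', '-32:56', '-30:54', '-28:56', '-26:56', '-24:56', '-22:57', '-20:58', '
[... 531 characters left out ...]
, '-56:68', '-54:57', '-52:45', '-50:38', '-48:37', '-46:36', '-44:36', '-42:34', '-40:25', '-38:24', '-36:31', '-34:46', '-32:57', '-30:57', '-28:57', '-26:58', '-24:61', '-22:60', '-20:56', '-18:51', '-16:162', '-14:232', '-12:232', '-10:232', '-8:232', '-6:232', '-4:232', '-2:232', '0:232', '2:232', '4:232', '6:232', '8:232', '10:232', '12:232', '14:232', '16:232', '18:220', '20:169', '22:232', '24:232', '26:232', '28:232', '30:232', '32:232', '34:232', '36:232', '38:231', '40:232', '42:232', '44:232', '46:232', '48:232', '50:232', '52:232', '54:232', '56:232', '58:232', '60:232', '62:233', '64:232', '66:232', '68:232', '70:232', '72:232', '74:232', '76:232', '78:232', '80:232', '82:222']
```

The cap slides along the rail as planned. Its centre is at nest x of about -35.5, with the TCP 29 mm behind it, so about 101 mm remain.

>>> step_arm:
  moves:
    - [[-4,0.4,0],[0,0,0],0]
    - [[-8,0.9,0],[0,0,0],0]
    - [[-12,1.3,0],[0,0,0],0]
    - [[-16,1.7,0],[0,0,0],0]
    - [[-20,2.1,0],[0,0,0],0]
    - [[-24,2.6,0],[0,0,0],0]
    - [[-28,3,0],[0,0,0],0]
    - [[-32,3.4,0],[0,0,0],0]

```text
clock: 22.17
tcp_pos: [0.4294, -0.3733, 0.102]
orientation: [0.001, 0.069, 0.998, -0.0]
wrist_force: [-0.3, 0.6, -0.5]
finger_gap: 0.0001
grip_force: 0.1
```

>>> step_arm:
  moves:
    - [[-4,0.4,0],[0,0,0],0]
    - [[-8,0.9,0],[0,0,0],0]
    - [[-12,1.3,0],[0,0,0],0]
    - [[-16,1.7,0],[0,0,0],0]
    - [[-20,2.1,0],[0,0,0],0]
    - [[-24,2.6,0],[0,0,0],0]
    - [[-28,3,0],[0,0,0],0]
    - [[-32,3.4,0],[0,0,0],0]

```text
clock: 22.83
tcp_pos: [0.4616, -0.3744, 0.1021]
orientation: [0.001, 0.069, 0.998, -0.0]
wrist_force: [-0.2, 0.4, -0.5]
finger_gap: 0.0002
grip_force: 0.1
```

```bash
sed -i 's/-60,84,2/0,86,2/' w.py; python3 st.py; python3 w.py
```

```text
[-0.817  0.397 -0.092  1.08   0.    -0.678] [ 0.4616 -0.3744  0.1021] [ 6.000e-04  6.920e-02  9.976e-01 -5.000e-04] [-0.2  0.4 -0.5] 22.8333
tcp nest [ -0.6 -17.7]
-12 ['0:76', '2:80', '4:80', '6:81', '8:78', '10:78', '12:79', '14:78', '16:80', '18:79', '20:78', '22:72', '24:55', '26:24', '28:24', '30:27', '32:34', '34:47', '36:53', '38:53', '40:51', '42:45', '44:41', '46:78', '48:171', '50:234', '52:234', '54:234', '56:234', '58:233', '60:233', '62:234', '64:234', '66:234', '68:233', '70:234', '72:234', '74:234', '76:234', '78:234', '80:234', '82:234', '84:222']
-18 ['0:77', '2:78', '4:77', '6:77', '8:79', '10:79', '12:78', '14:79', '16:77', '18:77', '20:78', '22:79', '24:78', '26:78', '28:58', '30:32', '32:28', '34:23', '36:22', '38:39', '40:53', '42:54', '44:60', '46:59', '48:81', '50:178', '52:234', '54:234', '56:233', '58:234', '60:234', '62:233', '64:233', '66:234', '68:234', '70:233', '72:233', '74:233', '76:233', '78:234', '80:234', '82:230', '84:194']
-24 ['0:77', '2:78', '4:76', '6:77', '8:76', '10:78', '12:79', '14:80', '16:79', '18:79', '20:77', '22:78', '24:77', '26:77', '28:79', '30:74', '32:63', '34:48', '36:36', '38:30', '40:27', '42:41', '44:57', '46:56', '48:68', '50:163', '52:234', '54:234', '56:234', '58:234', '60:234', '62:234', '64:233', '66:234', '68:234', '70:233', '72:233', '74:234', '76:234', '78:234', '80:234', '82:224', '84:126']
```

>>> step_arm:
  moves:
    - [[-4,0.4,0],[0,0,0],0]
    - [[-8,0.9,0],[0,0,0],0]
    - [[-12,1.3,0],[0,0,0],0]
    - [[-16,1.7,0],[0,0,0],0]
    - [[-20,2.1,0],[0,0,0],0]
    - [[-24,2.6,0],[0,0,0],0]
    - [[-28,3,0],[0,0,0],0]
    - [[-31,3.3,0],[0,0,0],0]

```text
clock: 23.55
tcp_pos: [0.4928, -0.3754, 0.1021]
orientation: [0.001, 0.069, 0.998, -0.0]
wrist_force: [-0.6, -0.0, 0.3]
finger_gap: -0.0001
grip_force: 0.1
```

>>> step_arm:
  moves:
    - [[-2,0.2,0],[0,0,0],0]
    - [[-4,0.4,0],[0,0,0],0]
    - [[-4,0.4,0],[0,0,0],0]

```text
clock: 23.8
tcp_pos: [0.4967, -0.3756, 0.1021]
orientation: [0.001, 0.069, 0.998, -0.0]
wrist_force: [-0.6, 1.1, 0.7]
finger_gap: -0.0
grip_force: 0.0
```

>>> step_arm:
  moves:
    - [[-1,0.1,0],[0,0,0],0]
    - [[-1,0.1,0],[0,0,0],0]

```text
clock: 23.97
tcp_pos: [0.4973, -0.3756, 0.1021]
orientation: [0.001, 0.069, 0.998, -0.0]
wrist_force: [-0.3, 0.7, -1.0]
finger_gap: 0.0001
grip_force: 0.0
```

>>> step_arm:
  moves:
    - [[-1,0.1,0],[0,0,0],0]
    - [[-1,0.1,0],[0,0,0],0]

```text
clock: 24.13
tcp_pos: [0.4978, -0.3756, 0.102]
orientation: [0.0, 0.069, 0.998, -0.0]
wrist_force: [-1.9, 0.1, -0.0]
finger_gap: -0.0003
grip_force: 0.7
```

>>> step_arm:
  moves:
    - [[-1,0.1,0],[0,0,0],0]
    - [[-1,0.1,0],[0,0,0],0]

```text
clock: 24.3
tcp_pos: [0.4982, -0.3755, 0.102]
orientation: [-0.001, 0.069, 0.998, -0.0]
wrist_force: [-5.2, -0.8, 1.5]
finger_gap: -0.0001
grip_force: 2.6
```

>>> step_arm:
  moves:
    - [[-1,0.1,0],[0,0,0],0]
    - [[-1,0.1,0],[0,0,0],0]

```text
clock: 24.47
tcp_pos: [0.4982, -0.3755, 0.1019]
orientation: [-0.001, 0.07, 0.998, -0.0]
wrist_force: [-7.1, -0.0, 3.9]
finger_gap: -0.0001
grip_force: 3.9
```

The cap is home against the stop, with a 7 N reaction at the predicted spot. I'll back off and lift clear, then check.

>>> step_arm:
  moves:
    - [[3,-0.3,0],[0,0,0],0]
    - [[10,-1,0],[0,0,0],0]
    - [[25,-3,0],[0,0,0],0]
    - [[35,-4,-20],[0,0,0],0]
    - [[50,-5,-60],[0,0,0],0]
    - [[70,-7,-90],[0,0,0],0]
    - [[100,-10,-110],[0,0,0],0]
    - [[130,-14,-120],[0,0,0],0]

```text
clock: 25.13
tcp_pos: [0.3701, -0.3726, 0.2255]
orientation: [0.003, 0.068, 0.998, -0.003]
wrist_force: [0.0, -0.5, -0.5]
finger_gap: -0.0004
grip_force: 0.0
```

>>> step_arm:
  moves:
    - [[0,0,-20],[0,0,0],0]
    - [[0,0,-20],[0,0,0],0]
    - [[0,0,-20],[0,0,0],0]

```text
clock: 25.38
tcp_pos: [0.3701, -0.3725, 0.2432]
orientation: [0.002, 0.069, 0.998, -0.002]
wrist_force: [-0.1, -0.2, 0.3]
finger_gap: -0.0
grip_force: 0.0
```

```bash
python3 st.py
python3 - <<'E'
from h import *
q=[.4627,-.3567,-.0324]
I=imaging.read_camera("top"); g=cv2.cvtColor(I,cv2.COLOR_RGB2GRAY).astype(int)
g0=cv2.cvtColor(cv2.imread("pics/top0.png"),cv2.COLOR_BGR2GRAY).astype(int)
d=abs(g-g0)
for nm,(a,b,c,e) in dict(grey=(325,356,218,242),loupe=(320,344,176,200),white=(236,267,235,263),mouse=(190,230,222,282)).items(): print(nm,d[c:e,a:b].max(),(d[c:e,a:b]>25).sum())
# home model: black-cap disc fit by brightness residual
def edges(y):
    xs=np.arange(36,92,1.); uv=proj("top",n2w(q,np.c_[xs,np.full(len(xs),y),np.full(len(xs),136.)])); return xs,cv2.remap(g.astype(np.float32),uv[:,0].astype(np.float32),uv[:,1].astype(np.float32),1).ravel().round().astype(int)
x,e=edges(-20.5); print(dict(zip(x.astype(int).tolist(),e.tolist())))
ys=np.arange(-46,6,1.); uv=proj("top",n2w(q,np.c_[np.full(len(ys),65.5),ys,np.full(len(ys),136.)])).astype(np.float32)
print(dict(zip(ys.astype(int).tolist(),cv2.remap(g.astype(np.float32),uv[:,0],uv[:,1],1).ravel().round().astype(int).tolist())))
E
python3 pr.py top 344 386 176 214 2
```

```text
[-9.420e-01  2.020e-01 -1.000e-02  1.353e+00  1.000e-03 -8.030e-01] [ 0.3701 -0.3725  0.2432] [ 0.0023  0.0694  0.9976 -0.0019] [-0.1 -0.2  0.3] 25.3833
grey 3 0
loupe 2 0
white 101 38
mouse 81 106
{36: 230, 37: 231, 38: 231, 39: 231, 40: 231, 41: 231, 42: 230, 43: 227, 44: 223, 45: 187, 46: 136, 47: 86, 48: 36, 49: 42, 50: 48, 51: 53, 52: 56, 53: 55, 54: 55, 55: 56, 56: 56, 57: 55, 58: 56, 59: 56, 60: 57, 61: 58, 62: 59, 63: 60, 64: 60, 65: 58, 66: 56, 67: 57, 68: 59, 69: 57, 70: 56, 71: 56, 72: 55, 73: 56, 74: 56, 75: 57, 76: 59, 77: 62, 78: 61, 79: 59, 80: 57, 81: 53, 82: 47, 83: 49, 84: 61, 85: 80, 86: 105, 87: 107, 88: 106, 89: 105, 90: 105, 91: 104}
{-46: 104, -45: 103, -44: 103, -43: 101, -42: 100, -41: 77, -40: 54, -39: 54, -38: 55, -37: 57, -36: 58, -35: 58, -34: 58, -33: 58, -32: 57, -31: 56, -30: 57, -29: 57, -28: 56, -27: 56, -26: 56, -25: 57, -24: 58, -23: 58, -22: 57, -21: 57, -20: 57, -19: 57, -18: 56, -17: 56, -16: 56, -15: 56, -14: 56, -13: 55, -12: 56, -11: 57, -10: 56, -9: 56, -8: 58, -7: 59, -6: 60, -5: 55, -4: 45, -3: 42, -2: 40, -1: 78, 0: 110, 1: 122, 2: 128, 3
[... 1102 characters left out ...]
0 230 221 132  50  38  51  60  54  57  56  60  61  62 101 106 110 211 218 218
200  230 230 230 230 221 149  56  28  41  47  49  44  84 157  67 104 104 108 210 218 219
202  230 230 230 230 230 231 220 145  97 129 182 218 229 161  66 104 105 109 210 218 219
204  231 230 230 229 230 231 231 230 231 230 230 230 231 162  57 105 106 108 213 219 219
206  230 230 230 230 231 230 231 229 230 231 230 231 231 163  56 104 106 109 215 218 219
208  230 230 230 230 231 230 230 230 230 230 231 231 231 162  57 104 106 109 215 220 220
210  231 230 230 229 230 230 230 230 230 230 231 231 230 133  57 105 177 116 215 220 220
212  231 231 230 229 230 231 231 230 231 230 231 230 231 133  58 141 100 137 215 219 219
```

```bash
python3 -c "
from workcell import env; print(env.hand_in())"
```

```text
the job is handed in; nothing more can be done
None
```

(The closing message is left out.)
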